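# Shut the laser-level case without a bang

## Robot

A 6-joint arm with a two-finger parallel gripper is mounted at the origin on the work surface. World frame = base frame: x ahead of the robot, y to its left, z up, the work surface at z = 0. Lengths are in m, angles in degrees, forces in N, time in s.
With the tool pointing down it reaches from about 0.275 to 0.825 m from the base axis. Payload 4.9 kg.
Tool frame: the origin (TCP) lies midway between the tips of the shut fingers; the grasp point (between the pads) lies 19 mm behind it; z points along the fingers, y is the line along which they close (so a half turn about z gives the same grasp; the last joint's range is limited). The gripper opens to 85 mm and grips with 20 to 120 N. Pads are 22 mm wide; open, the fingers measure 114 mm over their backs; the gripper's body (76 mm by 85 mm) begins 54 mm behind the grasp point. The pads swing forward as they close: fully open they stand 13 mm farther back than shut.
Start: joints at [-71.86, 18.69, -11.035, 60.275, 0, 82.311], TCP at [0.24, -0.495, 0.231] pointing down, gripper open.
Joint ranges: [-152.03, 152.03], [-55.5, 102.48], [-74.3, 77.21], [-110.64, 120.58], [-84.22, 78.4], [-180, 180]. Speed limits (degrees/s): [147.25, 147.25, 180, 180, 180, 180].

## Interface

Orientations are given as a 3x3 rotation matrix whose columns are the frame's x, y, z axes.
In Python, from station import robot gives the robot as it stands.
- The arm moves only by the tool apply_moves, never from a script. Its argument "series" is a list of rows, each an object with "fingers": the gripper's target within -1 to 1 (shut at 1, half-way at 0, fully open at -1); "dp": the shift along the tool's x, y, z in cm, a list of three; "delta_rot": the turn, a rotation vector about the tool's x, y, z in rad, a list of three. A call has 1 to 20 rows; each row shifts and turns the commanded pose from where the row before left it, along the tool's axes as they then stand; what a row does not reach is not made up. A row lasts 1/8 s, in which the tool goes at most 62.5 mm and 10.7 degrees, less where a joint would pass 70% of its speed; a pose out of reach is approached as far as the arm can. A call with a gripper value outside its range is refused whole. The fingers move at their own pace and stop on an object; "grip_force" is the grip in N (left out, the last holds). Time passes only in rows, so rows that do not move let the fingers close. It gives the time, the measured TCP pose, the force, the opening and the grip force at its end, in the units of the state.
- robot.observe(): the state, without advancing time (a new reading comes with each control period).
- robot.read_camera(name): name is "scene" or "top" or "wrist"; returns a dict with "frame" (400x640x3 uint8, red, green, blue), "fx", "fy", "cx", "cy" (pixels), "rvec" (rotation vector, rad) and "tvec" (3), from world to camera coordinates, as OpenCV has them; the wrist camera has in their place "T_tool_cam" (4x4, takes a point from camera to tool coordinates, whose origin is the TCP and whose axes are the flange's). Camera axes: x right, y down, z forward; pixel columns grow to the right and rows downward; lengths in m; the calibration is good to about 2 mm. The wrist camera is an equidistant fisheye: a pixel r from the principal point sees the ray r / f radians off the axis. A picture is of the moment at which its call begins: read the wrist's pose just before it. There is no depth.
- robot.finish_job(): hands the job in; it is judged then, once.
The state is a dict: "t": time; "joint_positions": joint angles; "joint_vel": joint speeds; "joint_efforts": joint torques, N m; "tool_pos": TCP position; "ee_rot": TCP orientation; "contact_force": force on the tool from outside, world axes, zero at the start; "moment": the same for the moment, N m; "grip_width": finger opening in m; "grasp_force": force on a finger pad.
Only numpy, scipy, OpenCV 4.12 (cv2) and the standard library are available. Lean on these libraries where they do the work, as an engineer would, in place of code of your own. Each camera call takes 0.05 s, during which the arm holds its last target. There are 200 camera calls.

## Task

The laser level is back in its foam and its hard case stands open with the lid leaning back. Draw the lid forward by its front lip with a fingertip until it falls of its own accord, catch it on the outside of your fingers under the lip while it is still at least a hand's breadth open, then lower it slowly all the way until it lies fully shut, with no drop and no bang. Do not pinch the lid or hit it hard, do not touch the laser level, do not lift or shove the case, and leave the other things on the bench alone; finish clear of everything.

Things in the scene. Friction and masses are not known exactly. Their poses are not given: they have to be found in the camera images.
- case: Dark grey hard instrument case standing loose on the bench, 2.1 kg in all. Lower half 190 mm deep (x), 232 wide (y), 78 high; origin at the centre of its underside, z up, front face to its own -x, which looks to the robot's right (world -y, within 0.3 rad); lid hinge along the rear top edge (+x). Before its front only the low clamp lies within 200 mm. Grey foam inside, 62 mm high, holds the laser level.
- case_lid (a joint): Lid angle: 0 shut on the rim (level), 1.57 upright, 1.78 leaning back on its stop, as at the start. Shell 190 x 232 x 33 mm thick, 0.4 kg (+-20 %). It balances at 1.35 rad; below that it falls shut. The hinge is damped: from rest at 1.3 rad the fall takes 2.2 to 3.2 s, half of it spent above 1.1 rad, 0.6 to 0.8 s below 0.7, and ends at 1.1 to 1.6 rad/s, a bang.
- lip_edge (a point): Middle of the free edge of the lid's lift lip, on its underside (faces down when shut, the front when open). The lip, 90 wide (y), 6 thick, stands 25 mm out from the lid's front in the plane of the rim. 218 mm from the hinge axis; about 290 mm above the bench with the lid open. Axes turn with the lid: -x from the hinge out through the lip, +z out of the lid's top.
- lip_root (a point): Where the lip's top side meets the lid's front wall, 25 mm in from the free edge, same axes. With the lid open this is the bottom of a step 27 mm deep behind the lip (throw latches stand 8 mm up in it, 82 mm either side). Shut, the lip overhangs the case's front by 25 mm, 78 mm above the bench, free below: a finger can stay under it until the lid is shut.
- case_hinge (a point): Middle of the lid's hinge axis, 98 mm behind the case's origin and 78 mm above the bench; fixed to the case, axes those of the case; the hinge turns about y.
- laser: Cross-line laser level, dark block 54 x 86 x 58 mm with its origin at the centre of its underside, loose in a foam pocket inside the case; it stands 12 mm proud of the foam but below the rim. Must not be touched.
- tape: Tape measure, 72 x 38 x 68 mm high, loose on the bench beyond the case, seen from the robot. Origin at the centre of its underside.
- battery: Slide-on tool battery, 115 x 75 x 63 mm high, loose on the bench behind the hinge. Origin at the centre of its underside.
- screw_tub: Plastic tub of screws with a white cap, 72 mm across, 85 mm high, loose on the bench. Origin at the centre of its underside.
- mug: White mug, 82 mm across, 92 mm high, loose on the bench some way in front of the case. Origin at the centre of its underside.
- driver: Screwdriver 210 mm long lying on the bench. Origin below its middle.
- clamp: Locking C-clamp pliers, about 230 x 85 x 16 mm, lying flat in front of the case. Origin below its middle.

How it is judged (in metres and radians):
On the way, in this order (a step that is already met when the one before it is completed fails the run):
1. the lid, tipped past its balance, falls free of the hand (between 0.4 and 1.3 rad open) (value of joint case_lid between 0.4 and 1.3 rad and velocity of joint case_lid below -0.1 rad/s and contact force between each of the fingers, the arm and case_lid below 0.05 N), for 0.1 s.
2. the falling lid is caught on the fingers 0.33 to 0.9 rad open (lip at least 70 mm above the rim) and carried there, still or sinking slower than 0.6 rad/s, not squeezed (under 8 N) (contact force between the fingers and case_lid between 0.3 and 8 N and value of joint case_lid between 0.33 and 0.9 rad and velocity of joint case_lid between -0.6 and 0.5 rad/s), for 0.25 s.
3. the lid lies shut (value of joint case_lid below 0.03 rad), for 0.2 s.
At the end, for the whole second after the job is handed in: The lid is shut (under 0.03 rad), the case stands upright within 30 mm of where it was, at rest, with the laser level still seated in its foam (value of joint case_lid below 0.03 rad and distance of case from where it was at the start of the episode below 0.03 m and angle between case's own z axis and vertical below 0.05 rad and linear speed of case below 0.02 m/s and z of laser in the frame of case between 0.01 and 0.022 m); the robot touches nothing.
It fails at once if the lid bangs: it sinks faster than 0.95 rad/s in the last 0.25 rad before shut (value of joint case_lid below 0.25 rad and velocity of joint case_lid below -0.95 rad/s).
It fails at once if the lid is pinched or struck: more than 25 N between fingers and lid (contact force between the fingers and case_lid above 25 N).
It fails at once if the case is lifted, tipped or shoved (15 mm up, 0.1 rad, 30 mm along) (height (world z) of case above 0.015 m or angle between case's own z axis and vertical above 0.1 rad or distance of case from where it was at the start of the episode above 0.03 m).
It fails at once if the laser level is touched (contact force between any of the fingers, the arm and laser above 0.5 N).
It fails at once if another thing on the bench is moved more than 25 mm (distance of any of tape, battery, screw_tub, mug, driver, clamp from where it was at the start of the episode above 0.025 m).
It also fails if it takes over 48 s, if anything falls off the work surface, if the arm or the gripper's body presses on something with over 40 N, if the wrist force passes 120 N, or if a joint passes its speed limit or range.

## Working session

There is one attempt and no reset: what is moved stays moved. The work goes in short steps, Python scripts to look and compute and a tool call to move; the robot and the scene stay as the last step left them, time stands still between calls to the robot, and variables do not carry over. Pictures are saved under pics/ and viewed, at most 10 in all, crops included, and the job is handed in when it is done.

Besides the shell and the picture viewer there is one more tool, called after "Emit:" as name(argument=value, ...), one argument or row to a line, values as JSON. apply_moves: Moves the arm, as the interface text tells. Its arguments: {"type":"object","properties":{"series":{"type":"array"},"grip_force":{"type":"number"}},"required":["series"]}

```bash
mkdir -p pics; ls; python3 - <<'E'
from station import robot
import cv2,json
s=robot.observe();print({k:s[k] for k in('t','tool_pos','ee_rot','contact_force','grip_width')})
for n in('scene','top'):
    c=robot.read_camera(n);cv2.imwrite(f'pics/{n}0.png',c['frame'][:,:,::-1]);print(n,{k:c[k] for k in c if k!='frame'})
E
```

```text
pics
{'t': 0.0, 'tool_pos': array([ 0.23946482, -0.49448426,  0.2304885 ]), 'ee_rot': array([[ 9.00076436e-01,  4.35731714e-01, -5.32573432e-04],
       [ 4.35731976e-01, -9.00074973e-01,  1.63935354e-03],
       [ 2.34962312e-04, -1.70760277e-03, -9.99998514e-01]]), 'contact_force': array([ 0.07243004,  0.01279756, -0.4629939 ]), 'grip_width': 0.08554514949094831}
scene {'fx': 365.203429538315, 'fy': 365.203429538315, 'cx': 313.53350546691905, 'cy': 204.46444086045102, 'rvec': array([ 1.96483462,  1.77585476, -0.53830127]), 'tvec': array([-0.11340713, -0.45675341,  1.3713352 ])}
top {'fx': 441.2390500367863, 'fy': 441.2390500367863, 'cx': 325.981861898661, 'cy': 205.06266239808897, 'rvec': array([ 2.11541291, -2.15288821,  0.12426013]), 'tvec': array([0.07295627, 0.61866189, 1.19870794])}
```

View pics/scene0.png

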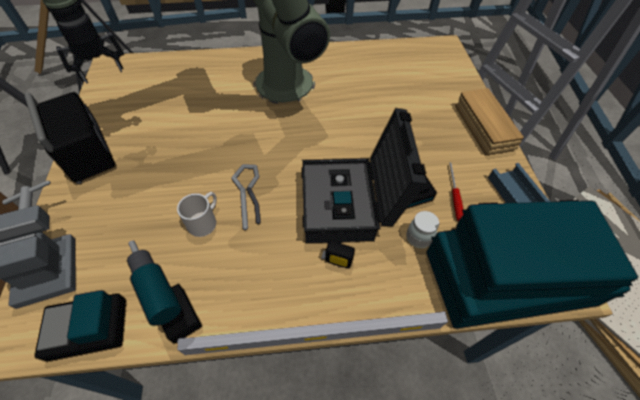

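View pics/top0.png

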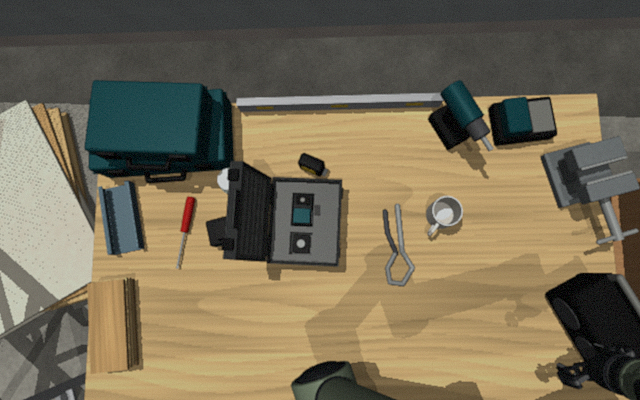

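The case front faces image-right in the top view (front edge about column 340, rows 180–265). The lid is open to the left and the lip is at about (230,165)–(225,262). Next I'll enlarge both views to fit the pose.

```bash
python3 - <<'E'
import cv2
a=cv2.imread('pics/top0.png')[150:280,200:360];cv2.imwrite('pics/topc.png',cv2.resize(a,None,fx=4.5,fy=4.5,interpolation=cv2.INTER_CUBIC))
a=cv2.imread('pics/scene0.png')[100:250,290:450];cv2.imwrite('pics/scenec.png',cv2.resize(a,None,fx=4,fy=4,interpolation=cv2.INTER_CUBIC))
E
```

```text
(no output)
```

View pics/topc.png

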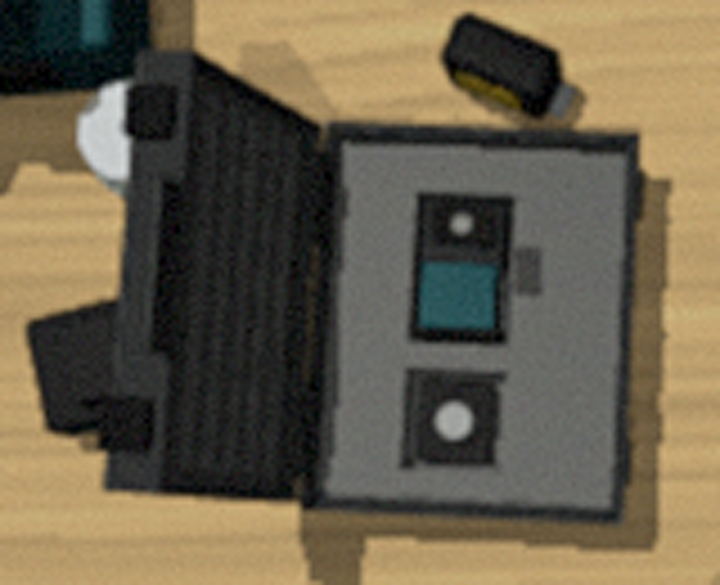

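View pics/scenec.png

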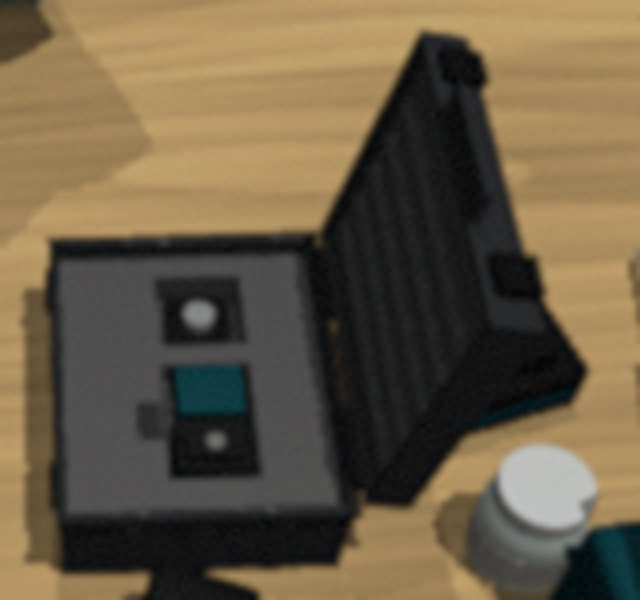

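Enlarged, the rim corners (top crop) are front-far (637,134), front-near (619,519), rear-far (328,124) and rear-near (302,505). In the scene crop they are (62,518), (52,243), (352,512) and (318,236). The lid's rim-plane corners are at (195,52)/(165,490) and (490,330)/(420,35).

```bash
cat > h.py <<'E'
import numpy as np,cv2
T=dict(fx=441.239,cx=325.982,cy=205.063,r=np.array([2.11541291,-2.15288821,.12426013]),t=np.array([.07295627,.61866189,1.19870794]))
S=dict(fx=365.203,cx=313.5335,cy=204.4644,r=np.array([1.96483462,1.77585476,-.53830127]),t=np.array([-.11340713,-.45675341,1.3713352]))
def proj(P,c):
    K=np.array([[c['fx'],0,c['cx']],[0,c['fx'],c['cy']],[0,0,1]])
    return cv2.projectPoints(np.array(P,float),c['r'],c['t'],K,None)[0][:,0]
def Rz(a):return np.array([[np.cos(a),-np.sin(a),0],[np.sin(a),np.cos(a),0],[0,0,1]])
def case(P,q):  return np.array(P)@Rz(q[2]).T+[q[0],q[1],0]
def lid(P,th):  # lid coords: origin hinge, -x to lip, +z top ; theta opens
    P=np.array(P,float);c,s=np.cos(th),np.sin(th)
    x=c*P[:,0]+s*P[:,2]; z=-s*P[:,0]+c*P[:,2]
    return np.c_[x+.098,P[:,1],z+.078]
E
python3 - <<'E'
from h import *
from scipy.optimize import least_squares
rim=[[-.095,-.116,.078],[-.095,.116,.078],[.095,-.116,.078],[.095,.116,.078]]
ld=[[-.193,-.116,0],[-.193,.116,0]]
t=(np.array([[637,134],[619,519],[328,124],[302,505],[195,52],[165,490]])+.5)/4.5-.5+[200,150]
s=(np.array([[62,518],[52,243],[352,512],[318,236],[490,330],[420,35]])+.5)/4-.5+[290,100]
def f(q):
    P=np.r_[case(rim,q),case(lid(ld,q[3]),q)]
    w=np.array([1,1,1,1,.5,.5])[:,None]
    return np.r_[(proj(P,T)-t)*w,(proj(P,S)-s)*w].ravel()
r=least_squares(f,[.55,0,np.pi/2,1.78],loss='soft_l1');q=r.x
print(q.round(4));print(r.fun.reshape(2,-1,2).round(1).tolist())
for th in (1.78,1.5,1.3,.9,.6,.33,0):print(th,case(lid([[-.218,0,0],[-.193,0,.006]],th),q).round(4).tolist())
def ground(u,v,c,z):
    R=cv2.Rodrigues(c['r'])[0];o=-R.T@c['t'];d=R.T@[(u-c['cx'])/c['fx'],(v-c['cy'])/c['fx'],1];return (o+d*(z-o[2])/d[2]).round(3)
print('clamp',[ground(*p,T,.01) for p in((385,211),(399,206),(387,283),(411,270))],'mug',ground(447,212,T,.09),'handle',ground(432,234,T,.05))
E
```

```text
[0.5751 0.1218 1.5041 1.7743]
[[[-0.4, 0.5], [-0.4, -0.5], [-0.1, -0.3], [-0.1, -1.0], [-0.0, -0.8], [-0.7, -0.0]], [[-1.1, 0.2], [-0.3, -0.5], [0.8, -0.5], [-1.4, -0.4], [-0.3, -0.3], [-0.2, -0.6]]]
1.78 [[0.5847, 0.2648, 0.2912], [0.5847, 0.2655, 0.2655]]
1.5 [[0.5806, 0.2042, 0.2955], [0.5811, 0.212, 0.2709]]
1.3 [[0.5778, 0.1614, 0.2881], [0.5786, 0.1739, 0.2656]]
0.9 [[0.5726, 0.0844, 0.2488], [0.574, 0.1046, 0.2329]]
0.6 [[0.5697, 0.0401, 0.2011], [0.5713, 0.0641, 0.1919]]
0.33 [[0.5679, 0.0139, 0.1486], [0.5696, 0.0394, 0.1462]]
0 [[0.5671, 0.0021, 0.078], [0.5688, 0.0271, 0.084]]
clamp [array([ 0.604, -0.107,  0.01 ]), array([ 0.618, -0.148,  0.01 ]), array([ 0.4  , -0.106,  0.01 ]), array([ 0.435, -0.174,  0.01 ])] mug [ 0.588 -0.264  0.09 ] handle [ 0.533 -0.23   0.05 ]
```

Emit:
apply_moves(
  series=[
    {"fingers": 1,"dp": [0,0,-6],"delta_rot": [0,0,0]},
    {"fingers": 1,"dp": [0,0,-6],"delta_rot": [0,0,0]},
    {"fingers": 1,"dp": [0,0,-4],"delta_rot": [0,0,0]},
    {"fingers": 1,"dp": [0,0,0],"delta_rot": [0,0,-0.176]},
    {"fingers": 1,"dp": [0,0,0],"delta_rot": [0,0,-0.176]},
    {"fingers": 1,"dp": [0,0,0],"delta_rot": [0,0,-0.176]},
    {"fingers": 1,"dp": [0,0,0],"delta_rot": [0,0,-0.176]},
    {"fingers": 1,"dp": [0,0,0],"delta_rot": [0,0,-0.176]},
    {"fingers": 1,"dp": [0,0,0],"delta_rot": [0,0,-0.176]},
    {"fingers": 1,"dp": [0,0,0],"delta_rot": [0,0,0]},
  ],
  grip_force=20,
)

```text
t: 1.35
tool_pos: [0.2396, -0.4949, 0.3909]
ee_rot: [[0.066, 0.998, -0.0], [0.998, -0.066, 0.001], [0.001, -0.0, -1.0]]
contact_force: [0.4, 0.4, 0.8]
grip_width: 0.0001
grasp_force: 0.0
```

Emit:
apply_moves(
  series=[
    {"fingers": 1,"dp": [5.1,2.1,0],"delta_rot": [0,0,0]},
    {"fingers": 1,"dp": [5.1,2.1,0],"delta_rot": [0,0,0]},
    {"fingers": 1,"dp": [5.1,2.1,0],"delta_rot": [0,0,0]},
    {"fingers": 1,"dp": [5.1,2.1,0],"delta_rot": [0,0,0]},
    {"fingers": 1,"dp": [5.1,2.1,0],"delta_rot": [0,0,0]},
    {"fingers": 1,"dp": [5.1,2.1,0],"delta_rot": [0,0,0]},
    {"fingers": 1,"dp": [5.1,2.1,0],"delta_rot": [0,0,0]},
    {"fingers": 1,"dp": [5.1,2.1,0],"delta_rot": [0,0,0]},
    {"fingers": 1,"dp": [5.1,2.1,0],"delta_rot": [0,0,0]},
    {"fingers": 1,"dp": [5.1,2.1,0],"delta_rot": [0,0,0]},
    {"fingers": 1,"dp": [0,0,0],"delta_rot": [0,0.175,0]},
    {"fingers": 1,"dp": [0,0,0],"delta_rot": [0,0.175,0]},
    {"fingers": 1,"dp": [0,0,0],"delta_rot": [0,0.175,0]},
    {"fingers": 1,"dp": [0,0,0],"delta_rot": [0,0,0]},
  ],
)

```text
t: 3.1
tool_pos: [0.4815, -0.0015, 0.3893]
ee_rot: [[0.064, 0.997, 0.03], [0.863, -0.07, 0.501], [0.502, -0.006, -0.865]]
contact_force: [0.8, 0.0, -0.4]
grip_width: -0.0
grasp_force: 0.0
```

```bash
cat > st.py <<'E'
from station import robot
from h import *
def st():
    s=robot.observe();R=np.array(s['ee_rot']);z=R[:,2]
    print('t',round(s['t'],3),'p',np.round(s['tool_pos'],4),'J',np.round(s['joint_positions'],1),'F',np.round(s['contact_force'],2),'w',round(s['grip_width'],4));print(R.round(3).tolist(),'tilt',np.degrees(np.arctan2(np.hypot(z[0],z[1]),-z[2])).round(2));return s
E
python3 -c "from st import *;st()"
```

```text
t 3.1 p [ 0.4815 -0.0015  0.3893] J [-26.5  12.9  -2.2  87.7  27.5  64.4] F [ 0.78  0.01 -0.44] w -0.0
[[0.064, 0.997, 0.03], [0.863, -0.07, 0.501], [0.502, -0.006, -0.865]] tilt 30.13
```

Emit:
apply_moves(
  series=[
    {"fingers": 1,"dp": [4.47,1.4,2.58],"delta_rot": [0,0,0]},
    {"fingers": 1,"dp": [4.47,1.4,2.58],"delta_rot": [0,0,0]},
    {"fingers": 1,"dp": [4.47,1.4,2.58],"delta_rot": [0,0,0]},
    {"fingers": 1,"dp": [4.47,1.4,2.58],"delta_rot": [0,0,0]},
    {"fingers": 1,"dp": [4.47,1.4,2.58],"delta_rot": [0,0,0]},
    {"fingers": 1,"dp": [4.47,1.4,2.58],"delta_rot": [0,0,0]},
    {"fingers": 1,"dp": [0,0,0],"delta_rot": [0,0,0]},
  ],
)

```text
t: 3.98
tool_pos: [0.5847, 0.3086, 0.3922]
ee_rot: [[0.051, 0.998, 0.031], [0.864, -0.06, 0.5], [0.501, 0.001, -0.866]]
contact_force: [-0.5, -0.4, -0.1]
grip_width: -0.0002
grasp_force: 0.0
```

```bash
python3 -c "from st import *;st()"
```

```text
t 3.975 p [0.5847 0.3086 0.3922] J [  8.2  19.8   7.8  71.3  29.4 103.3] F [-0.5  -0.45 -0.08] w -0.0002
[[0.051, 0.998, 0.031], [0.864, -0.06, 0.5], [0.501, 0.001, -0.866]] tilt 30.06
```

Emit:
apply_moves(
  series=[
    {"fingers": 1,"dp": [-1.83,0,3.17],"delta_rot": [0,0,0]},
    {"fingers": 1,"dp": [-1.83,0,3.17],"delta_rot": [0,0,0]},
    {"fingers": 1,"dp": [-1.83,0,3.17],"delta_rot": [0,0,0]},
    {"fingers": 1,"dp": [0,0,0],"delta_rot": [0,0,0]},
  ],
)

```text
t: 4.47
tool_pos: [0.5833, 0.304, 0.2796]
ee_rot: [[0.059, 0.998, 0.028], [0.864, -0.065, 0.499], [0.499, -0.005, -0.866]]
contact_force: [0.1, 1.2, 1.0]
grip_width: -0.0
grasp_force: 0.0
```

```bash
python3 - <<'E'
from st import *
st()
c=robot.read_camera('scene')['frame'][60:230,290:490,::-1]
cv2.imwrite('pics/s1.png',cv2.resize(c,None,fx=3.5,fy=3.5,interpolation=cv2.INTER_CUBIC))
E
```

```text
t 4.475 p [0.5833 0.304  0.2796] J [  7.8  21.8  -5.3  56.6  29.4 103.2] F [0.11 1.22 0.97] w -0.0
[[0.059, 0.998, 0.028], [0.864, -0.065, 0.499], [0.499, -0.005, -0.866]] tilt 29.95
```

View pics/s1.png

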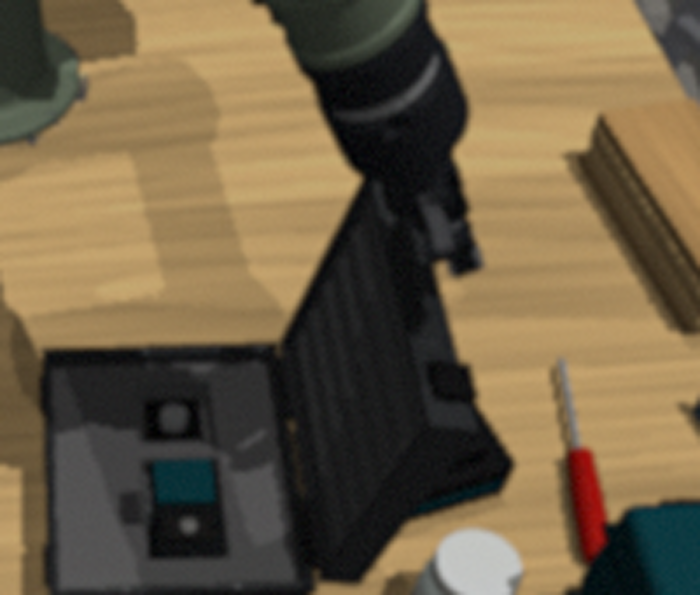

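The fingertip, at about (468,265), is behind the lid's free edge. I'll check its lateral position by projecting the lip and TCP into the image.

```bash
python3 - <<'E'
from st import *
q=[.5751,.1218,1.5041]
P=np.r_[case(lid([[-.218,-.045,0],[-.218,.045,0],[-.193,.082,.02],[-.193,-.082,.02]],1.775),q),[[.5833,.304,.2796]]]
print(P.round(3),(proj(P,S)-[290,60])*3.5)
E
```

```text
[[0.629 0.261 0.291]
 [0.54  0.267 0.291]
 [0.504 0.284 0.263]
 [0.667 0.273 0.263]
 [0.583 0.304 0.28 ]] [[421.37130582 310.58334832]
 [396.44694819 209.39173313]
 [399.50889212 202.50736734]
 [445.08639011 385.33766399]
 [464.67510309 265.72468607]]
```

Emit:
apply_moves(
  series=[
    {"fingers": 1,"dp": [-0.87,0,-0.5],"delta_rot": [0,0,0]},
    {"fingers": 1,"dp": [-0.87,0,-0.5],"delta_rot": [0,0,0]},
    {"fingers": 1,"dp": [-0.87,0,-0.5],"delta_rot": [0,0,0]},
    {"fingers": 1,"dp": [-0.87,0,-0.5],"delta_rot": [0,0,0]},
    {"fingers": 1,"dp": [-0.87,0,-0.5],"delta_rot": [0,0,0]},
    {"fingers": 1,"dp": [-0.87,0,-0.5],"delta_rot": [0,0,0]},
    {"fingers": 1,"dp": [-0.87,0,-0.5],"delta_rot": [0,0,0]},
    {"fingers": 1,"dp": [-0.87,0,-0.5],"delta_rot": [0,0,0]},
    {"fingers": 1,"dp": [-0.87,0,-0.5],"delta_rot": [0,0,0]},
    {"fingers": 1,"dp": [-0.43,0,-0.25],"delta_rot": [0,0,0]},
    {"fingers": 1,"dp": [-0.43,0,-0.25],"delta_rot": [0,0,0]},
    {"fingers": 1,"dp": [-0.43,0,-0.25],"delta_rot": [0,0,0]},
    {"fingers": 1,"dp": [-0.43,0,-0.25],"delta_rot": [0,0,0]},
    {"fingers": 1,"dp": [0,0,0],"delta_rot": [0,0,0]},
  ],
)

```text
t: 6.28
tool_pos: [0.5785, 0.1939, 0.2817]
ee_rot: [[0.056, 0.998, 0.032], [0.864, -0.064, 0.5], [0.501, 0.0, -0.865]]
contact_force: [-0.1, 0.6, 0.1]
grip_width: -0.0002
grasp_force: 0.0
```

```bash
python3 - <<'E'
from st import *
st()
c=robot.read_camera('top')['frame'][140:290,190:390,::-1]
cv2.imwrite('pics/t1.png',cv2.resize(c,None,fx=4,fy=4,interpolation=cv2.INTER_CUBIC))
q=[.5751,.1218,1.5041]
for th in(1.45,1.35,1.3,1.2,1.1):print(th,((proj(case(lid([[-.193,-.116,0],[-.193,-.116,.033]],th),q),T)-[190,140])*4).round(0).tolist())
E
```

```text
t 6.275 p [0.5785 0.1939 0.2817] J [-3.2 20.4 -7.1 62.2 30.1 90.6] F [-0.05  0.58  0.11] w -0.0002
[[0.056, 0.998, 0.032], [0.864, -0.064, 0.5], [0.501, 0.0, -0.865]] tilt 30.07
1.45 [[316.0, 82.0], [259.0, 78.0]]
1.35 [[349.0, 85.0], [292.0, 79.0]]
1.3 [[365.0, 86.0], [309.0, 80.0]]
1.2 [[397.0, 90.0], [343.0, 83.0]]
1.1 [[428.0, 95.0], [376.0, 86.0]]
```

View pics/t1.png

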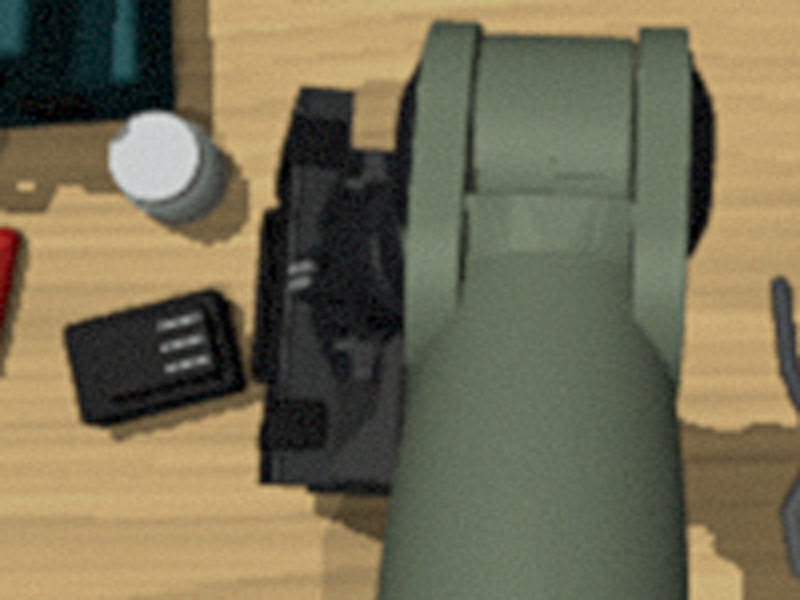

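The lid's corner, at (350,90)/(300,87), puts it at about 1.34 rad, roughly its balance angle. I'll tip it slightly further, then retreat up and forward.

Emit:
apply_moves(
  series=[
    {"fingers": 1,"dp": [-0.43,0,-0.25],"delta_rot": [0,0,0]},
    {"fingers": 1,"dp": [-0.43,0,-0.25],"delta_rot": [0,0,0]},
    {"fingers": 1,"dp": [-0.43,0,-0.25],"delta_rot": [0,0,0]},
    {"fingers": 1,"dp": [2.75,0,-4.76],"delta_rot": [0,0,0]},
    {"fingers": 1,"dp": [-3.9,0,-2.25],"delta_rot": [0,0.145,0]},
    {"fingers": 1,"dp": [-3.53,0,-2.79],"delta_rot": [0,0.145,0]},
    {"fingers": 1,"dp": [-3.09,0,-3.27],"delta_rot": [0,0.145,0]},
    {"fingers": 1,"dp": [-2.59,0,-3.68],"delta_rot": [0,0,0]},
  ],
)

```text
t: 7.32
tool_pos: [0.5652, -0.0033, 0.334]
ee_rot: [[0.042, 0.998, 0.052], [0.569, -0.067, 0.82], [0.821, -0.005, -0.571]]
contact_force: [0.7, -0.4, -0.2]
grip_width: -0.0002
grasp_force: 0.0
```

```bash
python3 - <<'E'
from st import *
st()
c=robot.read_camera('scene')['frame'][60:230,270:450,::-1]
cv2.imwrite('pics/s2.png',cv2.resize(c,None,fx=3.5,fy=3.5,interpolation=cv2.INTER_CUBIC))
q=[.5751,.1218,1.5041]
for th in(1.3,1.2,1.1,1.,.9,.8,.7):print(th,((proj(case(lid([[-.193,-.116,0],[-.193,-.116,.033]],th),q),S)-[270,60])*3.5).round(0).tolist())
E
```

```text
t 7.325 p [ 0.5652 -0.0033  0.334 ] J [-31.6  33.3   5.1  95.8  46.5  47.4] F [ 0.7  -0.35 -0.21] w -0.0002
[[0.042, 0.998, 0.052], [0.569, -0.067, 0.82], [0.821, -0.005, -0.571]] tilt 55.21
1.3 [[346.0, 432.0], [400.0, 422.0]]
1.2 [[315.0, 439.0], [368.0, 426.0]]
1.1 [[285.0, 448.0], [336.0, 432.0]]
1.0 [[257.0, 457.0], [304.0, 439.0]]
0.9 [[231.0, 469.0], [274.0, 448.0]]
0.8 [[207.0, 481.0], [246.0, 459.0]]
0.7 [[186.0, 494.0], [220.0, 470.0]]
```

View pics/s2.png

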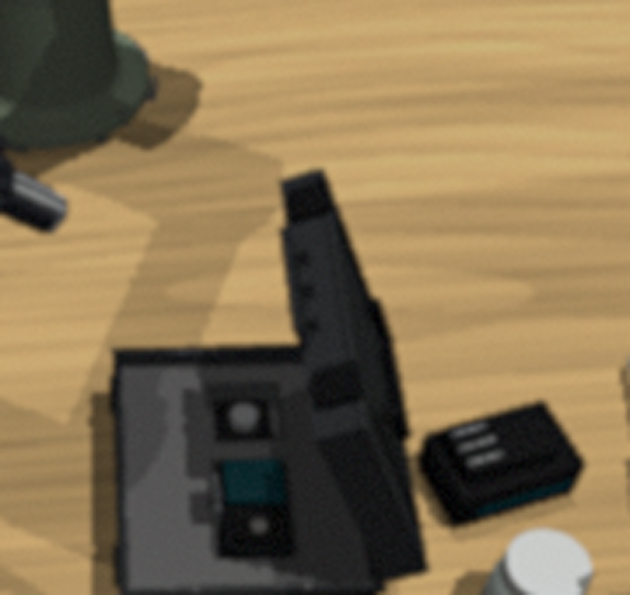

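In the picture the lid's far corner is near (318,440), which gives about 1.2 rad. It is falling free, and the fingertip at (60,215) is ahead of it. Next I'll drop down and slide under the lip's path.

Emit:
apply_moves(
  series=[
    {"fingers": 1,"dp": [-3.9,0,2.7],"delta_rot": [0,0,0]},
    {"fingers": 1,"dp": [-3.9,0,2.7],"delta_rot": [0,0,0]},
    {"fingers": 1,"dp": [-3.9,0,2.7],"delta_rot": [0,0,0]},
    {"fingers": 1,"dp": [3.1,0.2,4.5],"delta_rot": [0,0,0]},
  ],
)

```text
t: 7.88
tool_pos: [0.571, 0.0515, 0.1891]
ee_rot: [[0.045, 0.998, 0.053], [0.57, -0.07, 0.818], [0.82, -0.006, -0.572]]
contact_force: [0.3, 0.7, 0.2]
grip_width: -0.0002
grasp_force: 0.0
```

```bash
python3 - <<'E'
from st import *
st()
c=robot.read_camera('scene')['frame'][60:230,270:450,::-1]
cv2.imwrite('pics/s3.png',cv2.resize(c,None,fx=3.5,fy=3.5,interpolation=cv2.INTER_CUBIC))
E
```

```text
t 7.875 p [0.571  0.0515 0.1891] J [-26.7  38.2  -8.4  72.7  49.   53.9] F [0.26 0.66 0.2 ] w -0.0002
[[0.045, 0.998, 0.053], [0.57, -0.07, 0.818], [0.82, -0.006, -0.572]] tilt 55.1
```

View pics/s3.png

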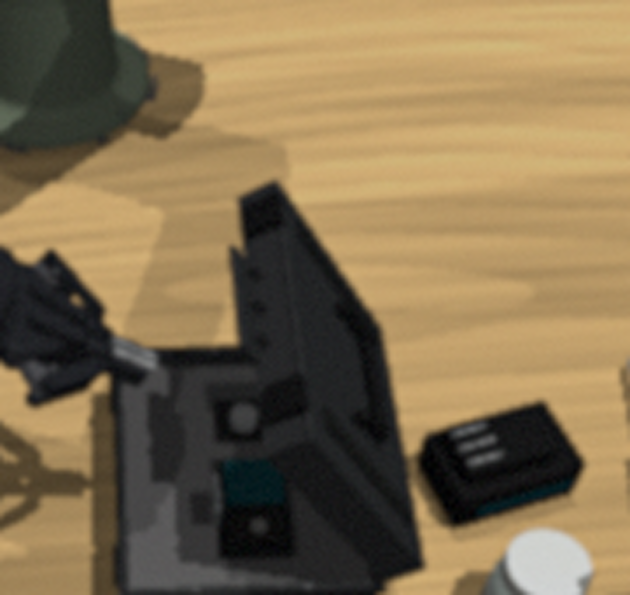

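The lid is at about 1.05 rad and the finger waits below at (150,360). I'll hold here for the catch.

Emit:
apply_moves(
  series=[
    {"fingers": 1,"dp": [0,0,0],"delta_rot": [0,0,0]},
    {"fingers": 1,"dp": [0,0,0],"delta_rot": [0,0,0]},
    {"fingers": 1,"dp": [0,0,0],"delta_rot": [0,0,0]},
    {"fingers": 1,"dp": [0,0,0],"delta_rot": [0,0,0]},
    {"fingers": 1,"dp": [0,0,0],"delta_rot": [0,0,0]},
    {"fingers": 1,"dp": [0,0,0],"delta_rot": [0,0,0]},
    {"fingers": 1,"dp": [0,0,0],"delta_rot": [0,0,0]},
    {"fingers": 1,"dp": [0,0,0],"delta_rot": [0,0,0]},
    {"fingers": 1,"dp": [0,0,0],"delta_rot": [0,0,0]},
    {"fingers": 1,"dp": [0,0,0],"delta_rot": [0,0,0]},
    {"fingers": 1,"dp": [0,0,0],"delta_rot": [0,0,0]},
    {"fingers": 1,"dp": [0,0,0],"delta_rot": [0,0,0]},
  ],
)

```text
t: 9.43
tool_pos: [0.5714, 0.0534, 0.1937]
ee_rot: [[0.037, 0.998, 0.052], [0.572, -0.064, 0.818], [0.819, 0.0, -0.574]]
contact_force: [0.4, -1.6, -0.0]
grip_width: -0.0004
grasp_force: 0.6
```

```bash
python3 - <<'E'
from st import *
st()
c=robot.read_camera('scene')['frame'][60:230,270:450,::-1]
cv2.imwrite('pics/s4.png',cv2.resize(c,None,fx=3.5,fy=3.5,interpolation=cv2.INTER_CUBIC))
q=[.5751,.1218,1.5041]
for th in(.8,.7,.6,.5,.3):print(th,((proj(case(lid([[-.193,-.116,0],[-.193,-.116,.033]],th),q),S)-[270,60])*3.5).round(0).tolist())
E
```

```text
t 9.425 p [0.5714 0.0534 0.1937] J [-26.5  37.8  -8.3  73.   49.   53.7] F [ 0.41 -1.62 -0.  ] w -0.0004
[[0.037, 0.998, 0.052], [0.572, -0.064, 0.818], [0.819, 0.0, -0.574]] tilt 55.0
0.8 [[207.0, 481.0], [246.0, 459.0]]
0.7 [[186.0, 494.0], [220.0, 470.0]]
0.6 [[167.0, 508.0], [197.0, 483.0]]
0.5 [[152.0, 522.0], [176.0, 497.0]]
0.3 [[130.0, 551.0], [144.0, 525.0]]
```

View pics/s4.png

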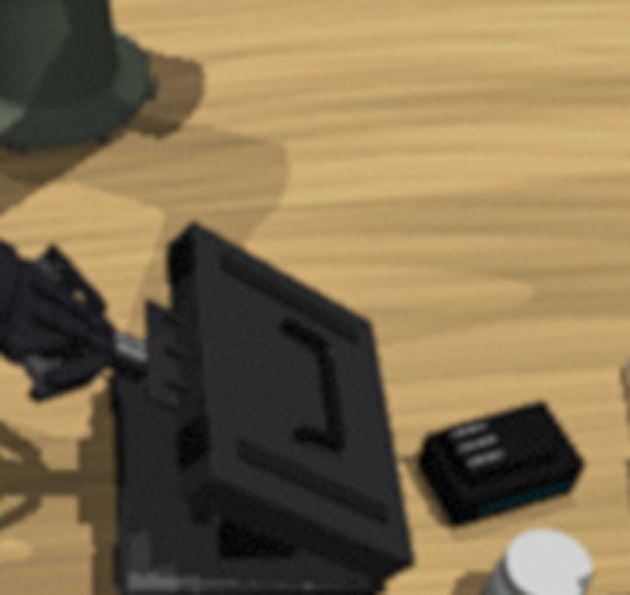

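The lid rests on the finger at about 0.69 rad, with the lip at (150,340). Now I'll lower it slowly along the lip's arc.

Emit:
apply_moves(
  series=[
    {"fingers": 1,"dp": [-0.58,0,0.02],"delta_rot": [0,0,0]},
    {"fingers": 1,"dp": [-0.58,0,0.02],"delta_rot": [0,0,0]},
    {"fingers": 1,"dp": [-0.58,0,0.02],"delta_rot": [0,0,0]},
    {"fingers": 1,"dp": [-0.58,0,0.02],"delta_rot": [0,0,0]},
    {"fingers": 1,"dp": [-0.58,0,0.02],"delta_rot": [0,0,0]},
    {"fingers": 1,"dp": [-0.58,0,0.02],"delta_rot": [0,0,0]},
    {"fingers": 1,"dp": [-0.58,0,0.12],"delta_rot": [0,0,0]},
    {"fingers": 1,"dp": [-0.58,0,0.12],"delta_rot": [0,0,0]},
    {"fingers": 1,"dp": [-0.58,0,0.12],"delta_rot": [0,0,0]},
    {"fingers": 1,"dp": [-0.58,0,0.12],"delta_rot": [0,0,0]},
    {"fingers": 1,"dp": [-0.58,0,0.12],"delta_rot": [0,0,0]},
    {"fingers": 1,"dp": [-0.58,0,0.12],"delta_rot": [0,0,0]},
    {"fingers": 1,"dp": [-0.59,0,0.24],"delta_rot": [0,0,0]},
    {"fingers": 1,"dp": [-0.59,0,0.24],"delta_rot": [0,0,0]},
    {"fingers": 1,"dp": [-0.59,0,0.24],"delta_rot": [0,0,0]},
    {"fingers": 1,"dp": [-0.59,0,0.24],"delta_rot": [0,0,0]},
    {"fingers": 1,"dp": [-0.59,0,0.24],"delta_rot": [0,0,0]},
    {"fingers": 1,"dp": [-0.59,0,0.24],"delta_rot": [0,0,0]},
    {"fingers": 1,"dp": [0,0,0],"delta_rot": [0,0,0]},
  ],
)

```text
t: 11.85
tool_pos: [0.5686, 0.012, 0.094]
ee_rot: [[0.037, 0.998, 0.052], [0.572, -0.064, 0.818], [0.819, -0.001, -0.573]]
contact_force: [0.2, -1.1, -1.1]
grip_width: -0.0004
grasp_force: 1.0
```

```bash
python3 -c "from st import *;st()"
```

```text
t 11.85 p [0.5686 0.012  0.094 ] J [-30.2  46.9  -8.2  67.5  47.1  49. ] F [ 0.21 -1.1  -1.14] w -0.0004
[[0.037, 0.998, 0.052], [0.572, -0.064, 0.818], [0.819, -0.001, -0.573]] tilt 55.02
```

Emit:
apply_moves(
  series=[
    {"fingers": 1,"dp": [-0.3,0,0.17],"delta_rot": [0,0,0]},
    {"fingers": 1,"dp": [-0.3,0,0.17],"delta_rot": [0,0,0]},
    {"fingers": 1,"dp": [-0.3,0,0.17],"delta_rot": [0,0,0]},
    {"fingers": 1,"dp": [-0.3,0,0.17],"delta_rot": [0,0,0]},
    {"fingers": 1,"dp": [-0.3,0,0.17],"delta_rot": [0,0,0]},
    {"fingers": 1,"dp": [-0.3,0,0.17],"delta_rot": [0,0,0]},
    {"fingers": 1,"dp": [-0.3,0,0.17],"delta_rot": [0,0,0]},
    {"fingers": 1,"dp": [-0.3,0,0.17],"delta_rot": [0,0,0]},
    {"fingers": 1,"dp": [-0.3,0,0.17],"delta_rot": [0,0,0]},
    {"fingers": 1,"dp": [-0.3,0,0.17],"delta_rot": [0,0,0]},
    {"fingers": 1,"dp": [-0.3,0,0.17],"delta_rot": [0,0,0]},
    {"fingers": 1,"dp": [-0.3,0,0.17],"delta_rot": [0,0,0]},
    {"fingers": 1,"dp": [-0.3,0,0.17],"delta_rot": [0,0,0]},
    {"fingers": 1,"dp": [-0.3,0,0.17],"delta_rot": [0,0,0]},
    {"fingers": 1,"dp": [0,0,0],"delta_rot": [0,0,0]},
  ],
)

```text
t: 13.72
tool_pos: [0.5683, 0.0074, 0.0463]
ee_rot: [[0.037, 0.998, 0.052], [0.572, -0.064, 0.818], [0.819, -0.0, -0.573]]
contact_force: [-0.1, 0.0, 1.1]
grip_width: 0.0001
grasp_force: 0.0
```

```bash
python3 -c "from st import *;st()"
```

```text
t 13.725 p [0.5683 0.0074 0.0463] J [-30.6  51.   -8.3  63.6  46.9  48.5] F [-0.07  0.03  1.09] w 0.0001
[[0.037, 0.998, 0.052], [0.572, -0.064, 0.818], [0.819, -0.0, -0.573]] tilt 55.02
```

Emit:
apply_moves(
  series=[
    {"fingers": 1,"dp": [0,0,-1.5],"delta_rot": [0,0,0]},
    {"fingers": 1,"dp": [0,0,-3],"delta_rot": [0,0,0]},
    {"fingers": 1,"dp": [0,0,-4],"delta_rot": [0,0,0]},
    {"fingers": 1,"dp": [0,0,-4],"delta_rot": [0,0,0]},
    {"fingers": 1,"dp": [3.5,0,-2.5],"delta_rot": [0,0,0]},
    {"fingers": 1,"dp": [3.5,0,-2.5],"delta_rot": [0,0,0]},
    {"fingers": 1,"dp": [0,0,0],"delta_rot": [0,0,0]},
    {"fingers": 1,"dp": [0,0,0],"delta_rot": [0,0,0]},
    {"fingers": 1,"dp": [0,0,0],"delta_rot": [0,0,0]},
    {"fingers": 1,"dp": [0,0,0],"delta_rot": [0,0,0]},
  ],
)

```text
t: 14.98
tool_pos: [0.5615, -0.0953, 0.2033]
ee_rot: [[0.038, 0.998, 0.051], [0.571, -0.064, 0.818], [0.82, -0.002, -0.573]]
contact_force: [-0.5, 0.4, 1.3]
grip_width: 0.0
grasp_force: 0.0
```

```bash
python3 - <<'E'
from st import *
st()
c=robot.read_camera('scene')['frame'][60:270,170:450,::-1]
cv2.imwrite('pics/s5.png',cv2.resize(c,None,fx=2.8,fy=2.8,interpolation=cv2.INTER_CUBIC))
E
```

```text
t 14.975 p [ 0.5615 -0.0953  0.2033] J [-38.7  45.    5.8  90.2  42.1  39.2] F [-0.53  0.37  1.34] w 0.0
[[0.038, 0.998, 0.051], [0.571, -0.064, 0.818], [0.82, -0.002, -0.573]] tilt 55.07
```

View pics/s5.png

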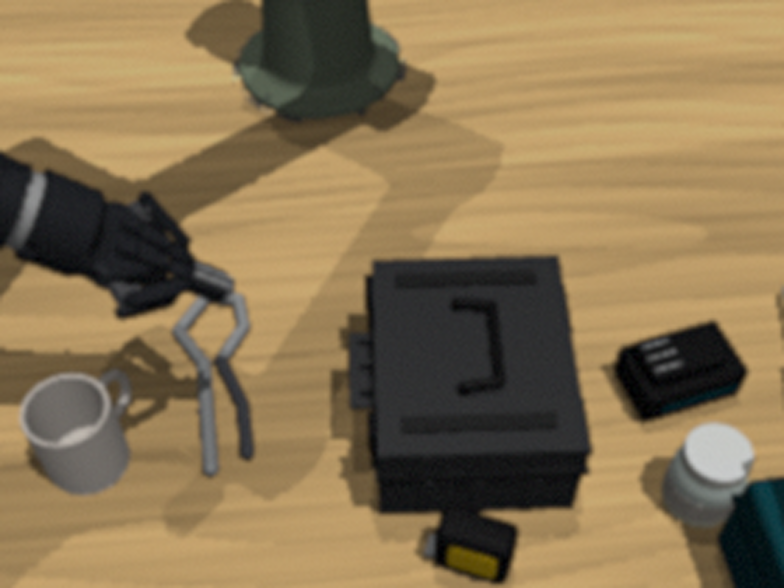

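The lid is fully shut with its lip at (360,370). The gripper is clear at (215,280), and nothing else has moved.

```bash
python3 -c "from station import robot;print(robot.finish_job())"
```

```text
the job is handed in; nothing more can be done
None
```

I tipped the lid past its balance, caught it on the fingers at about 0.69 rad and lowered it slowly until shut; the gripper ended clear, and I handed the job in at about 15 s, though no verdict came back.

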